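# Snap the cover onto the extractor's switch box and keep it pressed

### The job

The dust extractor's switch box on the bench is open. Pick up its yellow cover by the ridge, set it squarely over the black middle of the box (either way round) and press it down until both orange catches snap out through its end windows and the cover sits fully home; then keep your hand on it, pressing it down with a steady push of at least 5 N, and finish still pressing. Leave the other things on the bench where they are.

Things in the scene. Friction and masses are not known exactly. Their poses are not given: they have to be found in the camera images.
- cover: Yellow plastic cover, open below, standing loose on the bench. 102 x 66 mm over the round bead of its rim, 58 mm wide above the bead, roof top at 30 mm; on the roof a grip ridge 66 mm long (x), 24 mm wide (y), 24 mm tall, so 54 mm in all. Mass about 0.12 kg. Inside 88 x 52 mm, 26 mm deep, with a window in each short end. Origin: centre of its lower rim, x along the ridge, z up. Fits either way round (half turn).
- switch_box: Switch box fixed to the bench: grey foot 124 (x) x 84 (y) x 14 mm, on it a black plug 84 x 48 mm whose rounded top is 37 mm above the bench; the cover goes over the plug with 2 mm play on each side. An orange sprung catch with a round nose stands 5 mm out of each short end of the plug, its middle 27.5 mm above the bench. Origin: centre of the underside, x along the long side. A plugged cable gland sticks out 15 mm at the +x end of the foot.
- seat (a point): Centre of the top of the foot, 14 mm above the bench, axes as the box. The cover is home when its origin is here with its x axis along the box's x axis (either way). On the way down the cover meets the catches about 18 mm above home; the resistance rises to about 11 N roughly 14 mm above home and then drops away; from about 8 mm above home the catches push it on down, and it stops on the rigid foot.
- catch_near (a joint): How far the catch at the box's -x end is pushed in (m): 0 fully out, about 0.003 while the cover's rim passes it, 0 again once it has snapped out into the window.
- catch_far (a joint): The same for the catch at the +x end.
- sealer_bottle: Bystander: brown bottle with red cap, 47 mm across, 106 mm tall, standing. Origin: centre of its underside.
- friction_polish: Bystander: white and green bottle with black cap, 55 mm across, 128 mm tall, standing. Origin: centre of its underside.
- thin_glue: Bystander: small blue and white glue bottle with red nozzle, 34 mm across, 95 mm tall, standing. Origin: centre of its underside.
- mallet: Bystander: wooden mallet lying, 229 mm long, 72 mm high. Origin: below its middle, y along it.
- blank_padauk: Bystander: red wooden blank lying, 19 x 126 x 19 mm. Origin: centre of its underside, y along it.
- pencil: Bystander: red pencil lying, 166 mm long. Origin: below its middle, y along it.
- hex_key: Bystander: hex key with red T handle lying, 123 x 75 x 14 mm. Origin: centre of its underside.
Not all that is in view belongs to the job. Several things have the shape of the cover; the one meant has the colours described above.

How it is judged:
On the way, in this order (a step that is already met when the one before it is completed fails the run):
1. the cover is lifted clear of the bench (height (world z) of cover above 0.045 m), for 0.1 s.
2. the cover is snapped home on the box (z of cover in the frame of seat below 0.003 m and horizontal distance between cover and seat below 0.004 m and value of joint each of catch_near, catch_far below 0.0015 m), for 0.1 s.
At the end, for the whole second after the job is handed in: The cover sits home on the box's foot (origin within 2.5 mm in height and 4 mm sideways of the seat, level within 0.05 rad, in line within 0.1 rad), both catches have sprung back out to within 1.5 mm, and the fingers still press on the cover so that it bears on the box with more than 4 N (z of cover in the frame of seat below 0.0025 m and horizontal distance between cover and seat below 0.004 m and angle between the z axis of cover and the z axis of seat, either way round below 0.05 rad and angle between the x axis of cover and the x axis of seat, either way round below 0.1 rad and value of joint each of catch_near, catch_far below 0.0015 m and contact force between the fingers and cover above 2 N and contact force between cover and switch_box above 4 N); the arm keeps its last pose, push and grip.
It fails at once if another thing on the bench is shifted by more than 3 cm (distance of any of sealer_bottle, friction_polish, thin_glue, mallet, blank_padauk, pencil, hex_key from where it was at the start of the episode above 0.03 m).
It also fails if it takes over 38 s, if anything falls off the work surface, if the arm or the gripper's body presses on something with over 40 N, if the wrist force passes 120 N, or if a joint passes its speed limit or range.

### The arm

A 6-joint arm with a two-finger parallel gripper is mounted at the origin on a cart in front of the work surface, level with it; the furniture and walls round the work are solid. World frame = base frame: x ahead of the robot, y to its left, z up, the work surface at z = 0. Lengths are in m, angles in rad, forces in N, time in s.
With the tool pointing down it reaches from about 0.35 to 0.975 m from the base axis. Payload 4.9 kg.
Tool frame: the origin (TCP) lies midway between the tips of the shut fingers; the grasp point (between the pads) lies 19 mm behind it; z points along the fingers, y is the line along which they close (so a half turn about z gives the same grasp; the last joint's range is limited). The gripper opens to 85 mm and grips with 20 to 120 N. Pads are 22 mm wide; open, the fingers measure 114 mm over their backs; the gripper's body (76 mm by 85 mm) begins 54 mm behind the grasp point. The pads swing forward as they close: fully open they stand 13 mm farther back than shut.
Start: joints at [-1.428, 0.053, 1.613, -0, 1.476, -0.119], TCP at [0.162, -0.604, 0.231] pointing down, gripper open.
Joint ranges: [-3.01, 3.01], [-1.01, 2.22], [0.06, 2.58], [-1.02, 4.17], [0.09, 2.62], [-3.14, 3.14]. Speed limits (rad/s): [2.57, 2.57, 3.14, 3.14, 3.14, 3.14].

### API

Orientations are given as a rotation vector (axis times angle).
In Python, from station import ctrl gives the robot as it stands.
- The arm moves only by the shell command python3 -m handwheel 'ROWS' [FORCE]. ROWS is JSON, a list of rows, each an object with "gripper": the gripper command: -1 is fully open, 1 is shut, values between are in proportion; "offset": the shift along the tool's x, y, z in mm, a list of three; "rotation": the turn, a rotation vector about the tool's x, y, z in rad, a list of three. A call has exactly 8 rows; each row is the pose to reach, as a shift and turn from the pose commanded when the call began, along the tool's axes at that moment; what a row does not reach only later rows make up. A row lasts 1/8 s, in which the tool goes at most 62.5 mm and 10.7 degrees, less where a joint would pass 70% of its speed; a pose out of reach is approached as far as the arm can. A call with a gripper value outside its range is refused whole. The fingers move at their own pace and stop on an object; FORCE is the grip in N (left out, the last holds). Time passes only in rows, so rows that repeat a pose let the fingers close, or fill a call up. It gives the time, the measured TCP pose, the force, the opening and the grip force at its end, in the units of the state.
- ctrl.get_obs(): the state, without advancing time (a new reading comes with each control period).
- ctrl.get_image(name): name is "scene" or "top" or "wrist"; returns a dict with "image" (384x512x3 uint8, red, green, blue), "fovy" (degrees; the focal length in pixels is half the picture's height over the tangent of half this angle, whatever the lens; pixels are square), "cx", "cy" (the principal point, pixels), "xyz" and "attitude" of the camera in the world. Camera axes: x right, y up, looking along -z (the intrinsics and any distortion apply to the point x, -y, -z); pixel columns grow to the right and rows downward; lengths in m; the calibration is good to about 2 mm. The wrist camera is an equidistant fisheye: a pixel r from the principal point sees the ray r / f radians off the axis. A picture is of the moment at which its call begins. There is no depth.
- ctrl.finish_job(): hands the job in; it is judged then, once.
The state is a dict: "t": time; "q": joint angles; "dq": joint speeds; "effort": joint torques, N m; "tool_pos": TCP position; "tool_rot": TCP orientation; "contact_force": force on the tool from outside, world axes, zero at the start; "wrist_torque": the same for the moment, N m; "opening": finger opening in m; "grip_force": force on a finger pad.
Only numpy, scipy, OpenCV 4.12 (cv2) and the standard library are available. Lean on these libraries where they do the work, as an engineer would, in place of code of your own. Each camera call takes 0.05 s, during which the arm holds its last target. There are 200 camera calls.

## Working session

There is one attempt and no reset: what is moved stays moved. The work goes in short steps, Python scripts to look and compute and a shell command to move; the robot and the scene stay as the last step left them, time stands still between calls to the robot, and variables do not carry over. Pictures are saved under pics/ and viewed, at most 10 in all, crops included, and the job is handed in when it is done.

```bash
mkdir -p pics; ls; python3 - <<'E'
from station import ctrl
import cv2,pickle
d={}
for n in("top","scene"):
    d[n]=ctrl.get_image(n); cv2.imwrite(f"pics/{n}0.png",cv2.resize(d[n]["image"][:,:,::-1],(796,597)))
    print(n,{k:v for k,v in d[n].items() if k!="image"})
pickle.dump(d,open("d0.pkl","wb"))
o=ctrl.get_obs();print(o)
E
```

```text
pics
top {'fovy': 47.478024000307464, 'cx': 254.19434893352303, 'cy': 188.96730612134266, 'xyz': array([ 0.37957176, -0.0044216 ,  1.24134393]), 'attitude': array([ 0.11745159, -0.13833225, -1.55075744])}
scene {'fovy': 43.44477323052814, 'cx': 258.79199880006354, 'cy': 185.16402539927927, 'xyz': array([-0.2128754 ,  0.68216838,  0.85797629]), 'attitude': array([ 0.46666047, -1.05759186, -2.13650097])}
{'t': 0.1, 'q': array([-1.42800263e+00,  5.33185432e-02,  1.61414503e+00, -4.24298316e-05,
        1.47601157e+00, -1.19031877e-01]), 'dq': array([ 1.56628291e-04,  7.30800635e-04, -2.85003153e-03, -5.05460982e-04,
       -3.48888069e-05,  1.54099983e-03]), 'effort': array([ 3.05070471e-04, -3.94904387e+01, -3.71362996e+01, -2.30748556e-04,
        3.92031128e-03, -8.14605727e-06]), 'tool_pos': array([ 0.16166666, -0.60314608,  0.23017575]), 'tool_rot': array([-3.11284393e+00, -4.09861559e-01,  1.01409304e-04]), 'contact_force': array([-0.18319093, -0.8350291 , -1.18641605]), 'wrist_torque': array([-0.00291806, -0.03323659, -0.01626023]), 'grip_force': 0.0, 'opening': 0.08564135448614665}
```

View pics/top0.png

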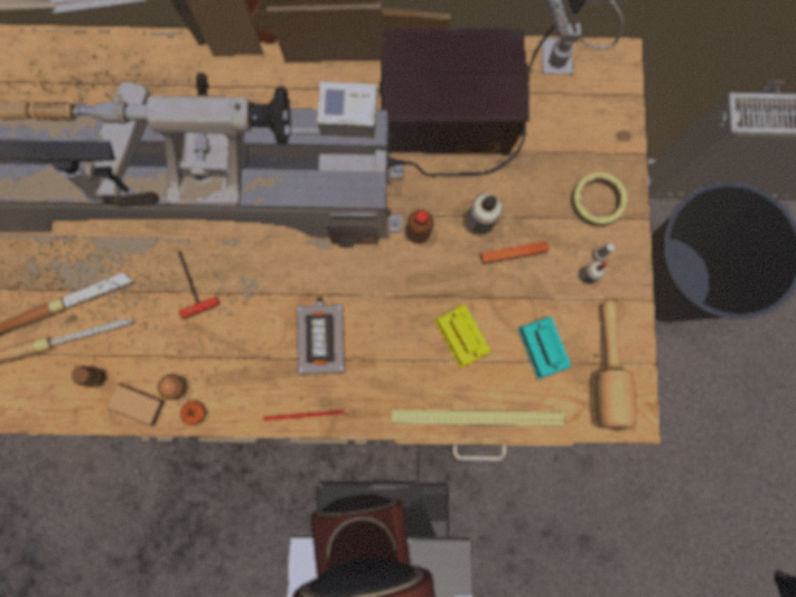

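View pics/scene0.png

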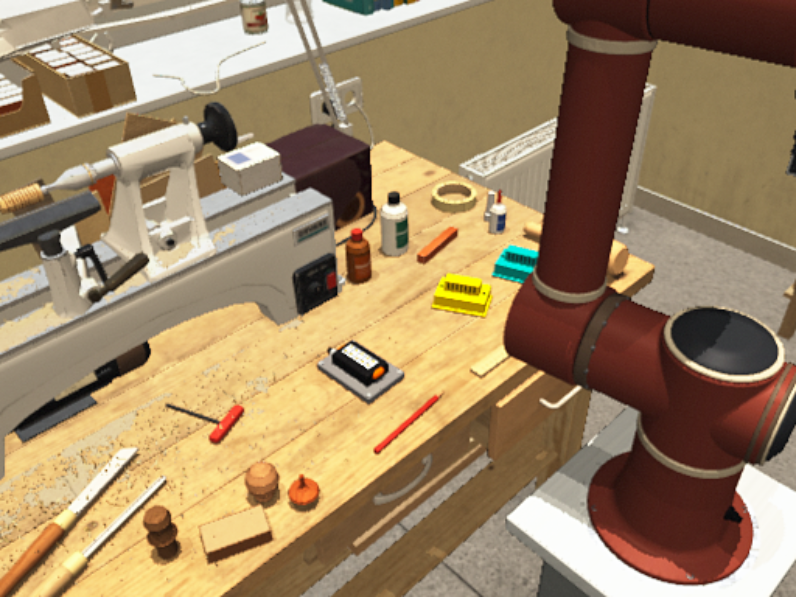

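Top view: there are two cover-shaped things, yellow at (463,335) and teal at (545,347) in the enlarged top picture. The yellow one fits the description. The box is at (321,339), with its gland end up (+x). Next is one enlarged crop to confirm, plus a rough measurement.

```bash
cat > h.py <<'E'
import numpy as np,cv2
from scipy.spatial.transform import Rotation as R
def ray(im,u,v,fish=False):
    f=im["image"].shape[0]/2/np.tan(np.radians(im["fovy"])/2)
    p=np.array([u-im["cx"],v-im["cy"]])/f
    if fish:
        r=np.linalg.norm(p); d=np.array([*(p/r*np.sin(r)),np.cos(r)]) if r>1e-9 else np.array([0,0,1.])
    else: d=np.array([*p,1])
    return R.from_rotvec(im["attitude"]).apply([d[0],-d[1],-d[2]])
def at(im,u,v,z,fish=False):
    d=ray(im,u,v,fish); c=im["xyz"]; return (c+d*(z-c[2])/d[2])[:2]
def proj(im,P,fish=False):
    f=im["image"].shape[0]/2/np.tan(np.radians(im["fovy"])/2)
    q=R.from_rotvec(im["attitude"]).inv().apply(np.atleast_2d(P)-im["xyz"])*[1,-1,-1]
    rho=np.hypot(q[:,0],q[:,1]); k=np.arctan2(rho,q[:,2])/np.maximum(rho,1e-9) if fish else 1/q[:,2]
    return np.c_[q[:,0]*k,q[:,1]*k]*f+[im["cx"],im["cy"]]
def yellow(img):
    h=cv2.cvtColor(img,cv2.COLOR_RGB2HSV); m=cv2.inRange(h,(25,170,90),(36,255,255))
    n,l,s,c=cv2.connectedComponentsWithStats(m); return (l==1+s[1:,4].argmax()).astype(np.uint8)
E
python3 - <<'E'
from h import *
import pickle
d=pickle.load(open("d0.pkl","rb")); im=d["top"]
m=yellow(im["image"]); c=cv2.findContours(m,0,1)[0][0].reshape(-1,2)
r=cv2.minAreaRect(np.array([at(im,*p,.01) for p in c],np.float32)); print("cover",r)
s=512/796
b=[at(im,u*s,v*s,.014) for u,v in[(300,305),(343,305),(344,373),(298,373)]];print("box",np.mean(b,0),b)
cv2.imwrite("pics/crop.png",cv2.resize(im["image"][180:260,180:380,::-1],(800,320),interpolation=cv2.INTER_CUBIC))
E
```

```text
cover ((0.5082073211669922, -0.1424407809972763), (0.09958120435476303, 0.06329810619354248), 29.29376792907715)
box [0.49708203 0.11329576] [array([0.5580862, 0.1540349]), array([0.55943526, 0.07569336]), array([0.43605272, 0.07049956]), array([0.43475394, 0.15295523])]
```

View pics/crop.png

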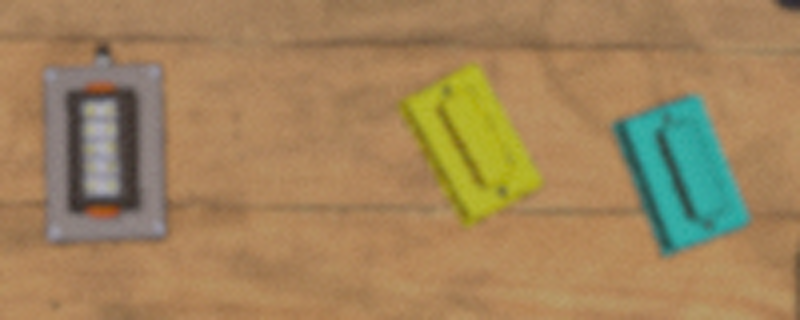

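The crop confirms it: yellow cover at crop (470,145), teal decoy at (680,175), box at (103,153). The measured sizes, 100x63 and 123x80, match the given ones. Now moving above the cover.

```bash
python3 -m handwheel '[{"gripper":-1,"offset":[55,-43,0],"rotation":[0,0,0]},{"gripper":-1,"offset":[105,-82,0],"rotation":[0,0,-0.05]},{"gripper":-1,"offset":[155,-121,0],"rotation":[0,0,-0.1]},{"gripper":-1,"offset":[205,-160,5],"rotation":[0,0,-0.15]},{"gripper":-1,"offset":[255,-200,10],"rotation":[0,0,-0.2]},{"gripper":-1,"offset":[305,-239,15],"rotation":[0,0,-0.25]},{"gripper":-1,"offset":[355,-278,20],"rotation":[0,0,-0.25]},{"gripper":-1,"offset":[405,-317,30],"rotation":[0,0,-0.25]}]' 40
```

```text
t: 1.1
tool_pos: [0.4624, -0.2034, 0.2035]
tool_rot: [3.039, 0.795, 0.001]
contact_force: [0.1, 0.0, 0.1]
opening: 0.0856
grip_force: 0.0
```

```bash
python3 - <<'E'
from station import ctrl
from h import *
import pickle
im=ctrl.get_image("wrist");pickle.dump(im,open("w1.pkl","wb"))
print({k:v for k,v in im.items() if k!="image"}); o=ctrl.get_obs(); print(o["tool_pos"],o["tool_rot"])
m=yellow(im["image"]); c=cv2.findContours(m,0,1)[0][0].reshape(-1,2)
print(m.sum(),cv2.minAreaRect(np.array([at(im,*p,.006,True) for p in c],np.float32)))
g=im["image"][:,:,::-1].copy(); cv2.drawContours(g,[c.reshape(-1,1,2)],-1,(255,0,255),1)
cv2.imwrite("pics/w1.png",cv2.resize(g,(796,597)))
E
```

```text
{'fovy': 65.70646984690485, 'cx': 260.3310931069482, 'cy': 195.12170604480147, 'xyz': array([ 0.52388704, -0.16788676,  0.34645099]), 'attitude': array([-0.25513239,  0.14973611, -1.0520849 ])}
[ 0.46494899 -0.19715315  0.20179234] [-3.03161371 -0.80330089 -0.00448466]
507 ((0.5134097933769226, -0.12756046652793884), (0.051921892911195755, 0.04342400282621384), 28.48931121826172)
```

View pics/w1.png

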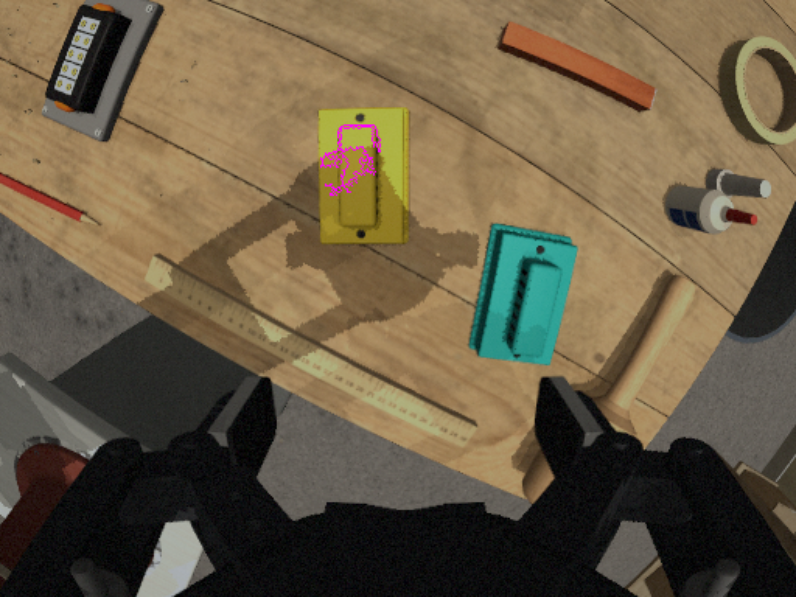

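The wrist view shows the cover at (363,175), partly in shadow, with roof screws at (360,117) and (361,233). My colour mask failed in the shadow, so I'll widen it and cross-check with the screws.

```bash
sed -i 's/(25,170,90),(36,255,255)/(25,140,40),(36,255,255)/' h.py; python3 - <<'E'
from h import *
import pickle
im=pickle.load(open("w1.pkl","rb"))
hsv=cv2.cvtColor(im["image"],cv2.COLOR_RGB2HSV)
for u,v in[(330,220),(360,200),(395,120),(250,280),(300,200)]: print(hsv[int(v/1.555),int(u/1.555)])
m=yellow(im["image"]); m=cv2.morphologyEx(m,cv2.MORPH_OPEN,np.ones((3,3)))
cs=cv2.findContours(m,0,1)[0]; c=max(cs,key=cv2.contourArea).reshape(-1,2)
print(m.sum(),cv2.minAreaRect(np.array([at(im,*p,.006,True) for p in c],np.float32)))
s=512/796
a,b=[at(im,u*s,v*s,.030,True) for u,v in((360,117),(361,233))]
print("screws",(a+b)/2,np.linalg.norm(a-b),np.degrees(np.arctan2(*(a-b)[::-1])))
k=[at(im,u*s,v*s,.054,True) for u,v in((338,125),(378,125),(377,227),(339,227))]
print("ridge",np.mean(k,0),np.linalg.norm(k[0]-k[1]),np.linalg.norm(k[0]-k[3]))
# box by plug/foot corners visible
f=[at(im,u*s,v*s,.014,True) for u,v in((162,5),(104,139),(44,112))]
print("foot",f,(f[0]+f[2])/2,np.degrees(np.arctan2(*(f[0]-f[1])[::-1])),np.linalg.norm(f[0]-f[1]),np.linalg.norm(f[2]-f[1]))
E
```

```text
[ 25 184 161]
[ 24 187 147]
[ 31 159 178]
[ 18 110 157]
[ 17 115  95]
2015 ((0.519829511642456, -0.13480517268180847), (0.07251232862472534, 0.06472855806350708), 28.81283187866211)
screws [ 0.50804426 -0.14211233] 0.0800843641582153 29.25958319259299
ridge [ 0.50796731 -0.14293796] 0.025087956419537486 0.0652478245304754
foot [array([0.56031948, 0.07327161]), array([0.44144125, 0.06893063]), array([0.43727801, 0.15017798])] [0.49879874 0.1117248 ] 2.091297884187821 0.11895746598058624 0.08135395081309528
```

Three estimates agree on the cover at (0.508,-0.1425), yaw 29.3°. The box is roughly at (0.498,0.112), yaw ~2°. Moving closer.

```bash
python3 -m handwheel '[{"gripper":-1,"offset":[25,-12,20],"rotation":[0,0,0]},{"gripper":-1,"offset":[45,-20,45],"rotation":[0,0,0]},{"gripper":-1,"offset":[57,-25,75],"rotation":[0,0,0]},{"gripper":-1,"offset":[57,-25,95],"rotation":[0,0,0]},{"gripper":-1,"offset":[57,-25,105],"rotation":[0,0,0]},{"gripper":-1,"offset":[57,-25,105],"rotation":[0,0,0]},{"gripper":-1,"offset":[57,-25,105],"rotation":[0,0,0]},{"gripper":-1,"offset":[57,-25,105],"rotation":[0,0,0]}]' 80; python3 -c "
from station import ctrl
from h import *
o=ctrl.get_obs();r=R.from_rotvec(o['tool_rot']);print(r.as_matrix().round(4))
print(r.inv().apply(np.array([.508,-.1425,.031])-o['tool_pos'])*1e3, o['tool_pos'])"
```

```text
t: 2.15
tool_pos: [0.4996, -0.1559, 0.0997]
tool_rot: [3.038, 0.794, 0.002]
contact_force: [0.2, 0.9, -0.2]
opening: 0.0854
grip_force: 0.0
[[ 8.720e-01  4.895e-01  1.800e-03]
 [ 4.895e-01 -8.720e-01 -8.000e-04]
 [ 1.200e-03  1.600e-03 -1.000e+00]]
[13.83109979 -7.68352486 68.731873  ] [ 0.49957381 -0.15591414  0.09972748]
```

```bash
python3 -m handwheel '[{"gripper":-1,"offset":[10,-5,15],"rotation":[0,0,0]},{"gripper":-1,"offset":[14,-8,35],"rotation":[0,0,0]},{"gripper":-1,"offset":[14,-8,52],"rotation":[0,0,0]},{"gripper":-1,"offset":[14,-8,62],"rotation":[0,0,0]},{"gripper":-1,"offset":[14,-8,68],"rotation":[0,0,0]},{"gripper":-1,"offset":[14,-8,68],"rotation":[0,0,0]},{"gripper":0.3,"offset":[14,-8,68],"rotation":[0,0,0]},{"gripper":1,"offset":[14,-8,68],"rotation":[0,0,0]}]' 80;  python3 -m handwheel '[{"gripper":1,"offset":[0,0,0],"rotation":[0,0,0]},{"gripper":1,"offset":[0,0,0],"rotation":[0,0,0]},{"gripper":1,"offset":[0,0,0],"rotation":[0,0,0]},{"gripper":1,"offset":[0,0,0],"rotation":[0,0,0]},{"gripper":1,"offset":[0,0,0],"rotation":[0,0,0]},{"gripper":1,"offset":[0,0,0],"rotation":[0,0,0]},{"gripper":1,"offset":[0,0,0],"rotation":[0,0,0]},{"gripper":1,"offset":[0,0,0],"rotation":[0,0,0]}]' 80
```

```text
t: 3.15
tool_pos: [0.5077, -0.1419, 0.0313]
tool_rot: [3.039, 0.795, 0.002]
contact_force: [-0.3, -0.3, -0.4]
opening: 0.0515
grip_force: 0.0
t: 4.15
tool_pos: [0.5078, -0.1419, 0.0312]
tool_rot: [3.038, 0.795, 0.001]
contact_force: [0.7, -0.1, 5.6]
opening: 0.0222
grip_force: 79.4
```

Gripped: opening 22 mm at 79 N. Lifting, aligning to the box and stopping short of it for a closer look.

```bash
python3 -m handwheel '[{"gripper":1,"offset":[0,0,-25],"rotation":[0,0,0]},{"gripper":1,"offset":[0,0,-60],"rotation":[0,0,0]},{"gripper":1,"offset":[4,-36,-95],"rotation":[0,0,0.08]},{"gripper":1,"offset":[9,-84,-125],"rotation":[0,0,0.16]},{"gripper":1,"offset":[15,-134,-150],"rotation":[0,0,0.26]},{"gripper":1,"offset":[21,-184,-165],"rotation":[0,0,0.36]},{"gripper":1,"offset":[26,-234,-165],"rotation":[0,0,0.44]},{"gripper":1,"offset":[31,-274,-165],"rotation":[0,0,0.476]}]' 80;  python3 -m handwheel '[{"gripper":1,"offset":[0,0,0],"rotation":[0,0,0]},{"gripper":1,"offset":[0,0,0],"rotation":[0,0,0]},{"gripper":1,"offset":[0,0,0],"rotation":[0,0,0]},{"gripper":1,"offset":[0,0,0],"rotation":[0,0,0]},{"gripper":1,"offset":[0,0,0],"rotation":[0,0,0]},{"gripper":1,"offset":[0,0,0],"rotation":[0,0,0]},{"gripper":1,"offset":[0,0,0],"rotation":[0,0,0]},{"gripper":1,"offset":[0,0,0],"rotation":[0,0,0]}]' 80
python3 - <<'E'
from station import ctrl
from h import *
import pickle
im=ctrl.get_image("wrist");o=ctrl.get_obs();pickle.dump((im,o),open("w2.pkl","wb"))
print(im["xyz"],o["tool_pos"],o["tool_rot"])
cv2.imwrite("pics/w2.png",cv2.resize(im["image"][:,:,::-1],(796,597)))
E
```

```text
t: 5.15
tool_pos: [0.3984, 0.1139, 0.1944]
tool_rot: [-3.141, -0.055, 0.002]
contact_force: [-0.2, 0.5, -1.9]
opening: 0.0223
grip_force: 78.9
t: 6.15
tool_pos: [0.4001, 0.1125, 0.1956]
tool_rot: [-3.141, -0.056, -0.0]
contact_force: [0.4, 0.6, -1.5]
opening: 0.0224
grip_force: 79.1
[0.47065285 0.11576648 0.33850928] [0.40005283 0.11247808 0.19555707] [-3.14107774e+00 -5.63664258e-02 -3.52028003e-05]
```

View pics/w2.png

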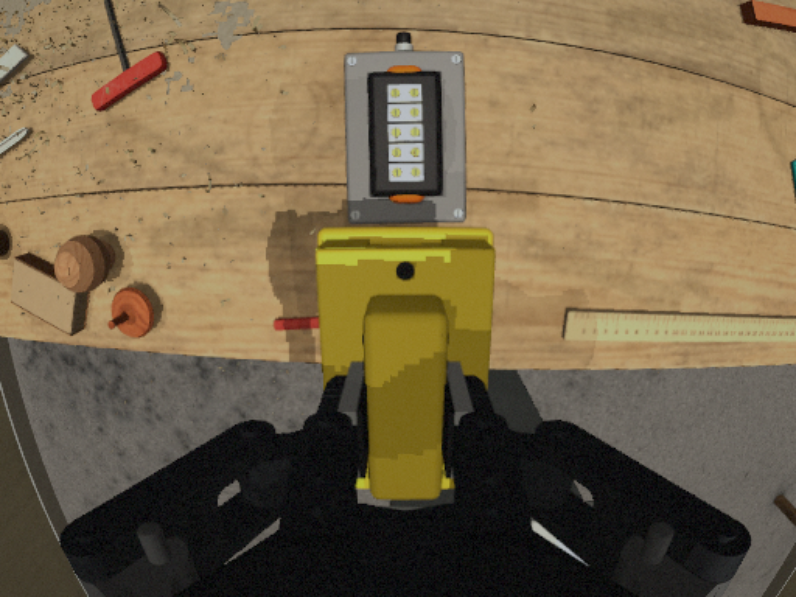

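The wrist view shows the foot corners at (346,53),(464,51),(466,220),(348,221), plug top at about (369..442, 72..196), and the held cover level with its roof screw at (405,270) and rim front at y≈232. I'll fit both in the same image and check with an overlay.

```bash
python3 - <<'E'
from h import *
import pickle
from scipy.optimize import least_squares
im,o=pickle.load(open("w2.pkl","rb")); s=512/796
def fit(P,px,x0):
    px=np.array(px)*s
    T=lambda p:np.c_[P[:,:2]@np.array([[np.cos(p[2]),np.sin(p[2])],[-np.sin(p[2]),np.cos(p[2])]])+p[:2],P[:,2]]
    r=least_squares(lambda p:(proj(im,T(p),True)-px).ravel(),x0)
    return r.x,np.abs(r.fun).reshape(-1,2).max(1).round(1),T
F=np.array([[62,42,14],[62,-42,14],[-62,-42,14],[-62,42,14]])/1e3
b,res,Tb=fit(F,[(345.5,53),(464.5,51),(466,220),(347.5,221)],[.498,.112,0.03]);print("foot",b,np.degrees(b[2]),res)
P=np.array([[42,0,27.5],[-42,0,27.5]])/1e3
zc=o["tool_pos"][2]-.0312
ca=[at(im,u*s,v*s,.0275,True) for u,v in((405,66),(406,202))];print("catch tips mid",np.mean(ca,0),np.linalg.norm(ca[0]-ca[1]))
pl=np.mean([at(im,u*s,v*s,.036,True) for u,v in((369,72),(440,72),(442,195),(371,196))],0);print("plug",pl)
sc=at(im,405*s,270*s,zc+.030,True);print("cover screw",sc)
e=[at(im,u*s,240*s,zc+.004,True) for u in(317.5,494.5)];print("bead edges",e,np.linalg.norm(e[0]-e[1]),np.mean(e,0))
yaw=-0; print("TCP",o["tool_pos"],"yaw",2*np.arctan2(o["tool_rot"][1],o["tool_rot"][0])%(2*np.pi))
g=cv2.resize(im["image"][10:180,190:330,::-1],None,fx=4,fy=4,interpolation=cv2.INTER_CUBIC)[:600]
def draw(Q,col):
    q=(((proj(im,Q,True)-[190,10])+.5)*4).astype(np.int32); cv2.polylines(g,[q.reshape(-1,1,2)],True,col,1)
draw(Tb(b) if 0 else Tb(b),(0,0,255))
B=F*[84/124,48/84,1]; B[:,2]=.037
M=lambda P,p:np.c_[P[:,:2]@np.array([[np.cos(p[2]),np.sin(p[2])],[-np.sin(p[2]),np.cos(p[2])]])+p[:2],P[:,2]]
draw(M(B,b),(255,0,255))
c=[*o["tool_pos"][:2],.0359]
C=F*[102/124,66/84,0]; C[:,2]=zc+.004; draw(M(C,c),(255,0,0))
C=F*[66/124,24/84,0]; C[:,2]=zc+.054; draw(M(C,c),(255,0,0))
cv2.imwrite("pics/ov.png",g)
E
```

```text
foot [0.49780033 0.11617545 0.04666815] 2.673887838738725 [1.6 1.1 1.2 1.3]
catch tips mid [0.49719428 0.11643456] 0.09283064501938394
plug [0.49675528 0.11642572]
cover screw [0.4398108  0.11469905]
bead edges [array([0.44476622, 0.14773783]), array([0.4471444, 0.0813415])] 0.06643890079320709 [0.44595531 0.11453966]
TCP [0.40005283 0.11247808 0.19555707] yaw 0.035886011933697226
```

View pics/ov.png

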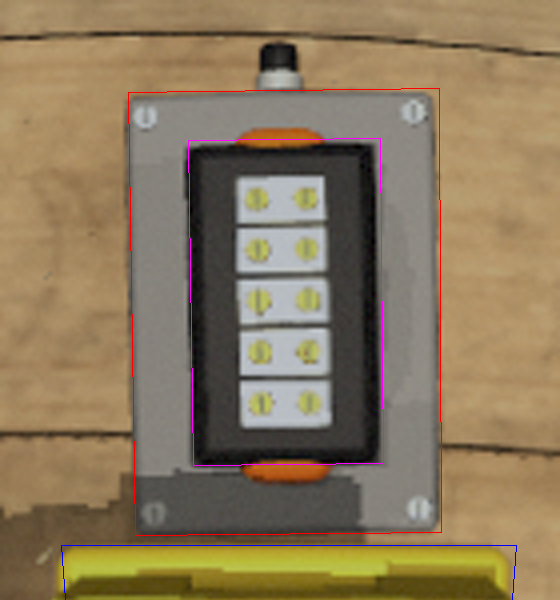

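The foot and plug fits agree at (0.4973,0.1164), yaw ~2.6°. The top view put y about 3 mm lower, so I'll hover the cover just above the plug and measure box against cover from close by.

```bash
python3 -m handwheel '[{"gripper":1,"offset":[30,0,0],"rotation":[0,0,0]},{"gripper":1,"offset":[65,0,15],"rotation":[0,0,-0.01]},{"gripper":1,"offset":[97,0,40],"rotation":[0,0,-0.01]},{"gripper":1,"offset":[97,0,70],"rotation":[0,0,-0.01]},{"gripper":1,"offset":[97,0,95],"rotation":[0,0,-0.01]},{"gripper":1,"offset":[97,0,110],"rotation":[0,0,-0.01]},{"gripper":1,"offset":[97,0,114],"rotation":[0,0,-0.01]},{"gripper":1,"offset":[97,0,114],"rotation":[0,0,-0.01]}]' 80;  python3 -m handwheel '[{"gripper":1,"offset":[0,0,0],"rotation":[0,0,0]},{"gripper":1,"offset":[0,0,0],"rotation":[0,0,0]},{"gripper":1,"offset":[0,0,0],"rotation":[0,0,0]},{"gripper":1,"offset":[0,0,0],"rotation":[0,0,0]},{"gripper":1,"offset":[0,0,0],"rotation":[0,0,0]},{"gripper":1,"offset":[0,0,0],"rotation":[0,0,0]},{"gripper":1,"offset":[0,0,0],"rotation":[0,0,0]},{"gripper":1,"offset":[0,0,0],"rotation":[0,0,0]}]' 80
python3 - <<'E'
from station import ctrl
from h import *
import pickle
d={n:ctrl.get_image(n) for n in("wrist","scene")};o=ctrl.get_obs();pickle.dump((d,o),open("w3.pkl","wb"))
print(o["tool_pos"],o["tool_rot"])
a=cv2.resize(d["wrist"]["image"][100:330,160:360,::-1],(520,598),interpolation=cv2.INTER_CUBIC)
cv2.imwrite("pics/w3.png",a)
E
```

```text
t: 7.2
tool_pos: [0.4975, 0.116, 0.0822]
tool_rot: [-3.141, -0.072, -0.002]
contact_force: [0.4, 0.1, -1.2]
opening: 0.0223
grip_force: 79.1
t: 8.2
tool_pos: [0.497, 0.1159, 0.0815]
tool_rot: [-3.141, -0.072, 0.0]
contact_force: [-0.7, -0.1, -1.9]
opening: 0.0223
grip_force: 79.1
[0.49698983 0.11592206 0.08153189] [-3.14074458e+00 -7.19430496e-02  1.81882405e-05]
```

View pics/w3.png

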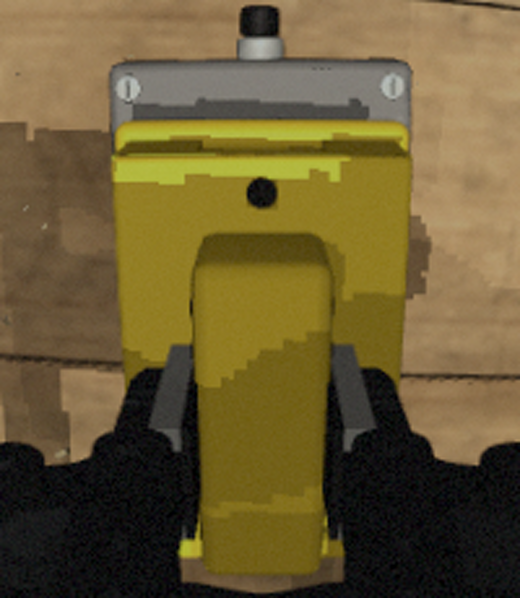

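The close view shows the foot screws at crop (127,88),(392,86), the foot's front corners at x=110/410, the bead front at x=116..411 (y≈135) and the roof screw at (262,192). Converting these to relative offsets.

```bash
python3 - <<'E'
from h import *
import pickle
d,o=pickle.load(open("w3.pkl","rb")); im=d["wrist"]
A=lambda u,v,z:at(im,160+u/2.6-.3,100+v/2.6-.3,z,True)
zc=o["tool_pos"][2]-.0312
yaw=2*np.arctan2(-o["tool_rot"][1],-o["tool_rot"][0]); c,s=np.cos(yaw),np.sin(yaw); Rm=np.array([[c,s],[-s,c]])
loc=lambda p:(Rm@(p-o["tool_pos"][:2])*1e3).round(2)  # cover-ish axes about TCP
print("yaw",yaw)
for n,p in dict(fs1=A(127,88,.014),fs2=A(392,86,.014),fc1=A(110,66,.014),fc2=A(410,62,.014),gland=A(261,48,.007),
  b1=A(116,138,zc+.004),b2=A(411,136,zc+.004),bf=A(262,123,zc+.003),roofL=A(114,158,zc+.03),roofR=A(412,157,zc+.03),scr=A(262,192,zc+.03),r1=A(194,275,zc+.054),r2=A(332,272,zc+.054)).items(): print(n,loc(p))
# foot screws seen earlier (w2) in box frame
i2,_=pickle.load(open("w2.pkl","rb")); k=512/796
q=[at(i2,u*k,v*k,.014,True) for u,v in((352,61),(456,59),(461,213),(355,215))]; q=np.array(q)-np.mean(q,0); print((q*1e3).round(1))
# scene camera: projected outline check
g=cv2.resize(d["scene"]["image"][190:270,190:280,::-1],None,fx=6,fy=6,interpolation=cv2.INTER_CUBIC)
cv2.imwrite("pics/s3.png",g)
E
```

```text
yaw 0.04580472489039914
fs1 [55.1  37.81]
fs2 [ 55.6 -34.7]
fc1 [61.31 42.41]
fc2 [ 62.36 -39.57]
gland [65.39  1.12]
b1 [46.88 33.56]
b2 [ 47.33 -32.55]
bf [49.82  0.84]
roofL [46.66 29.08]
roofR [ 46.85 -27.81]
scr [39.87  0.83]
r1 [31.13 11.98]
r2 [ 31.65 -10.64]
[[ 53.   39.4]
 [ 57.  -32.6]
 [-53.  -40.6]
 [-57.1  33.9]]
```

Box relative to cover: about +0.4 mm in x and +0.8 mm in y, with yaw matched. Correcting, then lowering over the plug to just above the catches.

```bash
python3 -m handwheel '[{"gripper":1,"offset":[0.4,-0.8,0],"rotation":[0,0,0]},{"gripper":1,"offset":[0.4,-0.8,3],"rotation":[0,0,0]},{"gripper":1,"offset":[0.4,-0.8,7],"rotation":[0,0,0]},{"gripper":1,"offset":[0.4,-0.8,10],"rotation":[0,0,0]},{"gripper":1,"offset":[0.4,-0.8,13],"rotation":[0,0,0]},{"gripper":1,"offset":[0.4,-0.8,15],"rotation":[0,0,0]},{"gripper":1,"offset":[0.4,-0.8,17],"rotation":[0,0,0]},{"gripper":1,"offset":[0.4,-0.8,17],"rotation":[0,0,0]}]' 100
```

```text
t: 9.3
tool_pos: [0.4972, 0.1167, 0.0644]
tool_rot: [3.141, 0.072, -0.001]
contact_force: [-0.3, 0.1, -0.7]
opening: 0.0219
grip_force: 102.1
```

No contact, and the rim is 4 mm below the plug top, so the plug is inside. Pressing on past the catches.

```bash
python3 -m handwheel '[{"gripper":1,"offset":[0,0,1.5],"rotation":[0,0,0]},{"gripper":1,"offset":[0,0,3],"rotation":[0,0,0]},{"gripper":1,"offset":[0,0,4.5],"rotation":[0,0,0]},{"gripper":1,"offset":[0,0,6],"rotation":[0,0,0]},{"gripper":1,"offset":[0,0,8],"rotation":[0,0,0]},{"gripper":1,"offset":[0,0,10],"rotation":[0,0,0]},{"gripper":1,"offset":[0,0,12],"rotation":[0,0,0]},{"gripper":1,"offset":[0,0,12],"rotation":[0,0,0]}]' 100
```

```text
t: 10.3
tool_pos: [0.4977, 0.1168, 0.0529]
tool_rot: [-3.141, -0.072, -0.001]
contact_force: [0.0, -0.1, -0.2]
opening: 0.0221
grip_force: 103.0
```

```bash
python3 -m handwheel '[{"gripper":1,"offset":[0,0,2],"rotation":[0,0,0]},{"gripper":1,"offset":[0,0,4],"rotation":[0,0,0]},{"gripper":1,"offset":[0,0,6],"rotation":[0,0,0]},{"gripper":1,"offset":[0,0,7],"rotation":[0,0,0]},{"gripper":1,"offset":[0,0,7.5],"rotation":[0,0,0]},{"gripper":1,"offset":[0,0,8],"rotation":[0,0,0]},{"gripper":1,"offset":[0,0,8.3],"rotation":[0,0,0]},{"gripper":1,"offset":[0,0,8.3],"rotation":[0,0,0]}]' 100
```

```text
t: 11.3
tool_pos: [0.4974, 0.1167, 0.0453]
tool_rot: [3.141, 0.072, -0.001]
contact_force: [-5.3, 0.3, 7.3]
opening: 0.022
grip_force: 103.6
```

It has reached home height (0.0453, expected 0.0452) with 7 N up. The side force is -5 N in x, so I'll ease x back a little and press somewhat more.

```bash
python3 -m handwheel '[{"gripper":1,"offset":[-0.2,0,0.3],"rotation":[0,0,0]},{"gripper":1,"offset":[-0.4,0,0.6],"rotation":[0,0,0]},{"gripper":1,"offset":[-0.4,0,0.8],"rotation":[0,0,0]},{"gripper":1,"offset":[-0.4,0,1],"rotation":[0,0,0]},{"gripper":1,"offset":[-0.4,0,1],"rotation":[0,0,0]},{"gripper":1,"offset":[-0.4,0,1],"rotation":[0,0,0]},{"gripper":1,"offset":[-0.4,0,1],"rotation":[0,0,0]},{"gripper":1,"offset":[-0.4,0,1],"rotation":[0,0,0]}]' 100
python3 - <<'E'
from station import ctrl
from h import *
im=ctrl.get_image("scene");o=ctrl.get_obs();print(o["contact_force"],o["tool_pos"],o["wrist_torque"])
w=ctrl.get_image("wrist")
a=cv2.resize(im["image"][190:270,190:280,::-1],(450,400),interpolation=cv2.INTER_CUBIC)
b=cv2.resize(w["image"][100:260,160:300,::-1],(350,400),interpolation=cv2.INTER_CUBIC)
cv2.imwrite("pics/f.png",np.hstack([a,b]))
E
```

```text
t: 12.3
tool_pos: [0.4975, 0.1167, 0.0453]
tool_rot: [3.141, 0.072, 0.0]
contact_force: [-6.2, -1.1, 11.7]
opening: 0.0219
grip_force: 104.0
[-6.95493126 -1.64364804 12.21248668] [0.49743619 0.11676456 0.04527187] [-0.15890809  1.11081436 -0.01643754]
```

View pics/f.png

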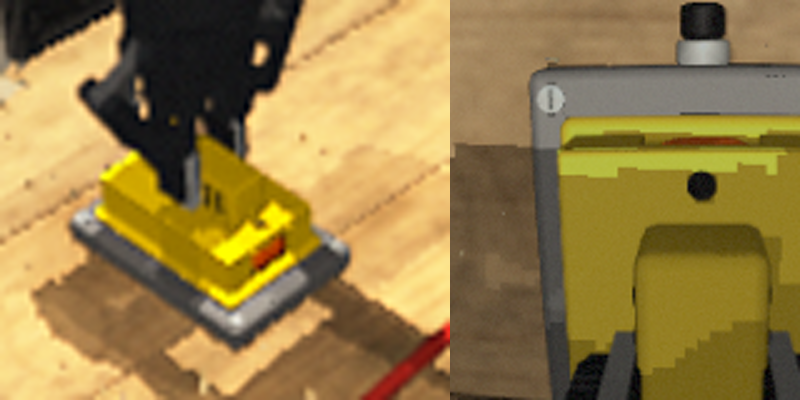

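The picture shows the cover flush on the foot, with both orange catches visible in their end windows. The push is steady at 12 N and the height is rigid, so I'm handing in.

```bash
python3 -c "
from station import ctrl
print(ctrl.get_obs()['contact_force']); print(ctrl.finish_job())"
```

```text
[-7.18024659 -1.54308671 11.04768997]
the job is handed in; nothing more can be done
None
```

The yellow cover is snapped home on the switch box with both orange catches out in its windows, and I handed the job in at about 12.4 s with the hand still pressing at about 11 N; no verdict was shown.

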